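Clamp the manipulator rod with a U-bolt

ROBOT

A 7-joint arm with a two-finger parallel gripper is mounted at the origin on the work surface. World frame = base frame: x ahead of the robot, y to its left, z up, the work surface at z = 0. Lengths are in m, angles in degrees, forces in N, time in s.
With the tool pointing down it reaches from about 0.4 to 0.85 m from the base axis. Payload 10.4 kg.
Tool frame: the origin (TCP) lies midway between the tips of the shut fingers; the grasp point (between the pads) lies 19 mm behind it (arm.hold_point_z is the distance from the TCP to the grasp point, in m); x points along the fingers, z is the direction in which the jaws open and shut, and the axes are right-handed (so a half turn about x gives the same grasp; the last joint's range is limited). The gripper opens to 85 mm and grips with 20 to 120 N. Pads are 22 mm wide; open, the fingers measure 114 mm over their backs; the gripper's body (76 mm by 85 mm) begins 54 mm behind the grasp point. The pads swing forward as they close: fully open they stand 13 mm farther back than shut.
Start: joints at [-67.414, 19.034, -3.707, 83.658, 1.238, 77.344, -5.071], TCP at [0.253, 0.572, 0.231] pointing down, gripper open.
Joint ranges: [-148.97, 148.97], [-28.65, 121.19], [-84.17, 76.75], [9.2, 138.47], [-72.65, 252.65], [3.7, 117.97], [-149.18, 149.18]. Speed limits (degrees/s): [127.2, 127.2, 159.86, 159.86, 180, 180, 180].

INTERFACE

Orientations are given as a 3x3 rotation matrix whose columns are the frame's x, y, z axes.
In Python, from plant import arm gives the robot as it stands.
- The arm moves only by the shell command python3 -m inch 'ROWS'. ROWS is text: rows parted by semicolons, each of 5 numbers parted by spaces: the closure, from -1 (fully open) to 1 (shut), so that 0 is half open, then the shift along the tool's x, y, z in cm, then the turn about the tool's x in rad. In form: gripper tx ty tz turn; .... A call has 1 to 5 rows; each row shifts and turns the commanded pose from where the row before left it, along the tool's axes as they then stand; what a row does not reach is not made up. A row lasts 1/10 s, in which the tool goes at most 50 mm and 8.59 degrees, less where a joint would pass 70% of its speed; a pose out of reach is approached as far as the arm can. A call with a gripper value outside its range is refused whole. The fingers move at their own pace and stop on an object; the grip force is fixed at half the most. Time passes only in rows, so rows that do not move let the fingers close. It gives the time, the measured TCP pose, the force and the opening at its end, in the units of the state.
- arm.sense(): the state, without advancing time (a new reading comes with each control period).
- arm.get_image(name): name is "scene" or "top"; returns a dict with "image" (480x640x3 uint8, red, green, blue), "fx", "fy", "cx", "cy" (pixels), "camera_from_world" (4x4, takes a point from world to camera coordinates). Camera axes: x right, y up, looking along -z (the intrinsics and any distortion apply to the point x, -y, -z); pixel columns grow to the right and rows downward; lengths in m; the calibration is good to about 2 mm. A picture is of the moment at which its call begins. There is no depth.
- arm.job_done(): hands the job in, once; it reports no verdict.
The state is a dict: "time_s": time; "joints": joint angles; "joint_velocities": joint speeds; "effort": joint torques, N m; "eef_pos": TCP position; "eef_rot": TCP orientation; "contact_force": force on the tool from outside, world axes, zero at the start; "wrist_torque": the same for the moment, N m; "gripper_width": opening from 0.0 (shut) to 1.0 (fully open).
Only numpy, scipy, OpenCV 4.12 (cv2) and the standard library are available. Lean on these libraries where they do the work, as an engineer would, in place of code of your own. Each camera call takes 0.05 s, during which the arm holds its last target.

TASK

Take the orange-topped U-bolt out of its white rack, lower it astride the steel rod of the black bracket, and feel for the two holes of the thick silver plate under the rod, which has been left somewhere along its slideway. Put both legs through the two holes at once and press the U-bolt fully home until its bow rests on the rod, upright and square to the rod, then let go. Press gently throughout, never leaning hard on the bracket or the plate, and leave the other things on the bench where they are.

Things in the scene. Friction and masses are not known exactly. Their poses are not given: they have to be found in the camera images.
- ubolt: Loose steel U-bolt, 120 g, legs down in the rack. Two 6 mm round legs with round tips at y = -14.5 and +14.5 mm (23 mm clear between). Origin midway between the leg tips, at tip level; z up to the bow, whose underside is 50 mm above the origin. Orange grip block on top. A half turn about z looks the same. May lean up to 0.08 rad in the rack until gripped.
- ubolt_grip (a point): Centre of the U-bolt's orange grip block, 71 mm above the leg tips. The block is 14 mm (U-bolt x) by 30 mm (y) by 34 mm high, 54 to 88 mm above the tips. Grip it across its 14 mm, from above.
- rack: White plastic rack fixed to the bench, 56 (x) x 76 (y) x 34 mm high; origin at the centre of its underside. Two blind 8 mm square holes at y = -14.5 and +14.5 mm, 26 mm deep, loosely hold the U-bolt's legs, so the U-bolt's origin starts 8 mm above the bench, over the rack's origin.
- bracket: Black bracket fixed to the bench, 180 (x) x 84 (y) mm; origin at the centre of its underside, at bench level; x along the rod. Steel rod 20 mm thick, 230 mm long, level along x, axis at y = 0, 60 mm up. End cheeks at x = -78 and +78 mm, 16 mm long, 36 wide, 80 high. A fault: contact forces of U-bolt on bracket, rod and plate summing above 60 N (spring balls' side grip, 20 N, included). Pressing with 25 N is enough.
- rod_top (a point): Top of the rod above the bracket's origin, 70 mm above the bench. With the U-bolt fully home its bow rests on the rod and its leg tips are 20 mm above the bench. On the way down a spring ball in each hole (9 to 17 mm below the plate's top) grips the leg: pushing both past takes 5 to 20 N, then they stay where left.
- slideway (a point): Point of the fixed bracket at x = y = 0, 48 mm above the bench, level with the top of the silver plate (70 x 60 x 26 mm thick) under the rod. The plate's two 8.2 mm round through holes are at y = -14.5 and +14.5 mm, both at the same unknown x from -12 to +12 mm: NOT reported; seen from above beside the rod, or felt with the leg tips. The plate is stiff: it shifts only above 40 N.
- slide_box: Bystander: blue box with white lid, 87 x 77 x 40 mm, loose; origin at the centre of its underside. It stands on one side of the bracket, the rack on the other.
- dish: Bystander: shallow clear glass dish, 90 mm across, 18 mm high; origin under its centre.
- bottle: Bystander: small amber bottle, 44 mm across, 75 mm high; origin under its centre.
- driver: Bystander: red-handled screwdriver, 160 mm long, lying along its own x.
- collar: Bystander: brass ring, 32 mm across, 12 mm high; origin under its centre.
- thumbscrew: Bystander: steel thumbscrew standing on its head, 24 mm across, 28 mm high; origin under its centre.
- cup: Bystander: white plastic cup, 60 mm across, 50 mm high; origin under its centre.

How it is judged:
By the outcome, as a careful person would: the job done as asked, in the order asked, and still so for the second after the job is handed in, with the robot touching nothing.
It also fails if it takes over 72 s, if anything falls off the work surface, if the arm or the gripper's body presses on something with over 40 N, if the wrist force passes 120 N, or if a joint passes its speed limit or range.

## Working session

There is one attempt and no reset: what is moved stays moved. The work goes in short steps, Python scripts to look and compute and a shell command to move; the robot and the scene stay as the last step left them, time stands still between calls to the robot, and variables do not carry over. Pictures are saved under pics/ and viewed, and the job is handed in when it is done.

```bash
ls; mkdir -p pics; python3 - <<'E'
from plant import arm
import cv2,numpy as np
s=arm.sense();print(s)
for n in("scene","top"):
    d=arm.get_image(n);cv2.imwrite(f"pics/{n}0.png",d["image"][:,:,::-1]);print({k:v for k,v in d.items() if k!="image"})
E
```

```text
pics
{'time_s': 0.0, 'joints': array([-67.41614257,  19.07139181,  -3.70572792,  83.70560533,
         1.23703618,  77.34234799,  -5.07014241]), 'joint_velocities': array([ 0.08586359,  0.0644431 , -0.1202719 , -0.05708701,  0.02387382,
        0.07443357, -0.11955748]), 'effort': array([-4.32818315e-04, -6.25446224e+01,  4.89083282e-02, -3.91610706e+01,
        1.62446470e-02,  9.86842933e-03, -3.01553530e-05]), 'eef_pos': array([0.2528669 , 0.57116105, 0.23052555]), 'eef_rot': array([[-5.04697259e-04, -9.14406867e-01,  4.04796030e-01],
       [-1.29305420e-03,  4.04796340e-01,  9.14405955e-01],
       [-9.99999037e-01, -6.19250289e-05, -1.38667725e-03]]), 'contact_force': array([-0.86190827,  0.05670573, -0.14390202]), 'wrist_torque': array([ 0.04071544, -0.03048043, -0.01213584]), 'gripper_width': 0.9989686734023812}
{'fx': 525.1086693448281, 'fy': 525.1086693448281, 'cx': 317.3131205670232, 'cy': 253.45000199012, 'camera_from_world': array([[-0.71455626,  0.69944548, -0.01361514,  0.45318619],
       [-0.60325459, -0.60619876,  0.51827306,  0.25142978],
       [ 0.35425027,  0.37854866,  0.85510681, -1.27188725],
       [ 0.        ,  0.        ,  0.        ,  1.        ]])}
{'fx': 563.7921339687213, 'fy': 563.7921339687213, 'cx': 319.53358002916707, 'cy': 236.23623700700875, 'camera_from_world': array([[ 0.03030891, -0.9992382 ,  0.02458415, -0.09376776],
       [ 0.98418072,  0.03412938,  0.17384908, -0.55005124],
       [-0.17455568,  0.01892607,  0.9844654 , -1.43698502],
       [ 0.        ,  0.        ,  0.        ,  1.        ]])}
```

View pics/scene0.png

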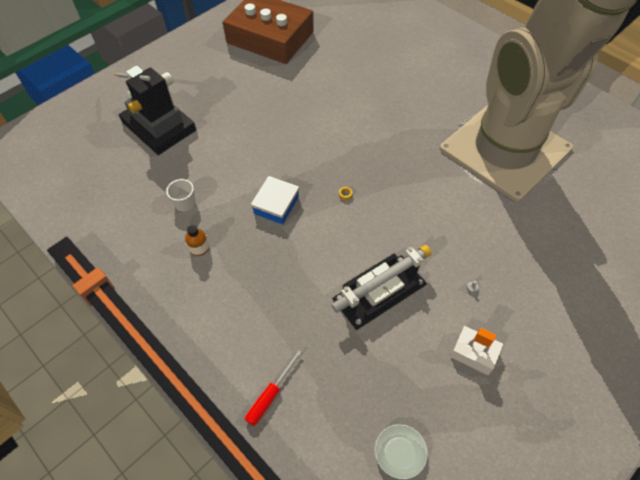

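View pics/top0.png

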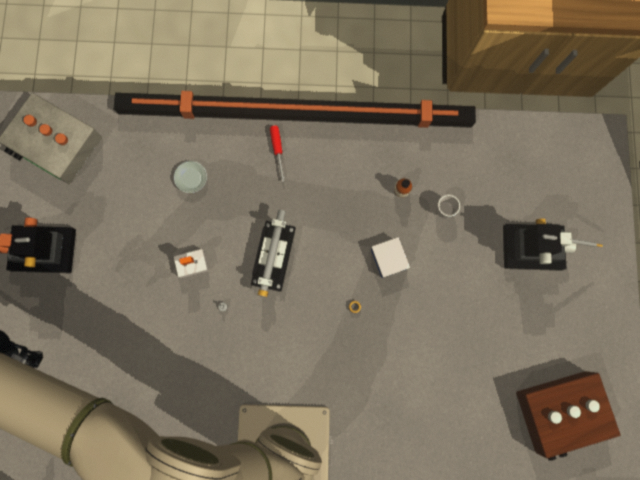

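The scene view has the rack near (478,350) with the orange grip at (485,337), and the bracket at (380,285). In the top view the rack is at (190,262) and the bracket at (273,257). I'll zoom in on both.

```bash
python3 - <<'E'
import cv2,numpy as np
t=cv2.imread("pics/top0.png");s=cv2.imread("pics/scene0.png")
a=cv2.resize(t[200:310,160:310],None,fx=5.3,fy=5.3,interpolation=cv2.INTER_CUBIC);cv2.imwrite("pics/topz.png",a)
a=cv2.resize(s[235:385,320:520],None,fx=4,fy=4,interpolation=cv2.INTER_CUBIC);cv2.imwrite("pics/scz.png",a)
E
```

```text
(no output)
```

View pics/topz.png

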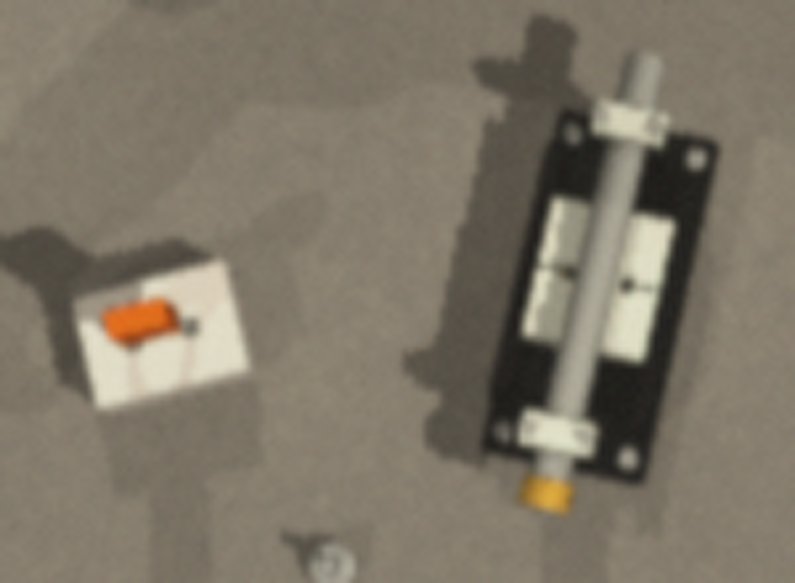

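View pics/scz.png

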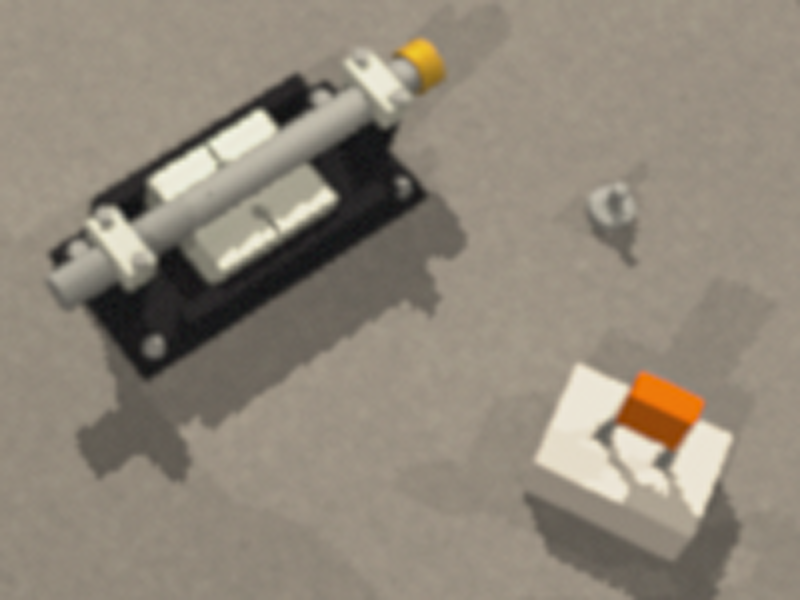

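```bash
cat > h.py <<'E'
import numpy as np,cv2
from plant import arm
def ray(d,u,v):
    T=d["camera_from_world"];R=T[:3,:3];c=-R.T@T[:3,3]
    return c,R.T@np.array([(u-d["cx"])/d["fx"],-(v-d["cy"])/d["fy"],-1])
def onz(d,u,v,z):
    c,r=ray(d,u,v);return c+r*(z-c[2])/r[2]
def tri(d1,p1,d2,p2):
    c1,r1=ray(d1,*p1);c2,r2=ray(d2,*p2)
    k=np.linalg.lstsq(np.c_[r1,-r2],c2-c1,rcond=None)[0]
    a=c1+k[0]*r1;b=c2+k[1]*r2;return (a+b)/2,np.linalg.norm(a-b)
def proj(d,p):
    q=d["camera_from_world"]@np.r_[p,1];return d["cx"]+d["fx"]*q[0]/-q[2],d["cy"]-d["fy"]*q[1]/-q[2]
E
python3 - <<'E'
from h import *
np.set_printoptions(precision=4,suppress=True)
t=arm.get_image("top");s=arm.get_image("scene")
Z=lambda x,y:((x+.5)/5.3-.5+160,(y+.5)/5.3-.5+200)
S=lambda x,y:((x+.5)/4-.5+320,(y+.5)/4-.5+235)
# rack top corners z=.034
c=np.array([onz(t,*Z(*p),.034) for p in[(76,299),(222,258),(250,370),(98,410)]])
print("rack top",c.mean(0),np.linalg.norm(np.diff(c,axis=0),axis=1),np.degrees(np.arctan2(*(c[1]-c[0])[[1,0]])),np.degrees(np.arctan2(*(c[2]-c[3])[[1,0]])),np.degrees(np.arctan2(*(c[0]-c[3])[[1,0]])))
c=np.array([onz(s,*S(*p),.034) for p in[(579,365),(735,438),(694,516),(533,463)]])
print("rack top scene: ",[onz(s,*S(*p),.034) for p in[(579,365),(735,438),(680,563-0),(533,463)]])
for n,d in(("top",t),("scene",s)):
    h=cv2.cvtColor(d["image"],cv2.COLOR_RGB2HSV)
    m=((h[...,0]<14)&(h[...,1]>200)&(h[...,2]>120)).astype(np.uint8)
    m[:200]=0;m[:,:160]=0
    k,l,st,ce=cv2.connectedComponentsWithStats(m)
    for i in range(1,k):
        if st[i,4]>15:
            print(n,st[i],ce[i]);
            y,x=np.where(l==i);pts=np.c_[x,y].astype(np.float32);print(cv2.minAreaRect(pts))
    
# bracket
a=[onz(t,*Z(*p),.08) for p in[(630,123),(557,435)]]
print("cheeks",a,np.linalg.norm(a[0]-a[1]),(a[0]+a[1])/2,np.degrees(np.arctan2(*(a[0]-a[1])[[1,0]])))
hl=[onz(t,*Z(*p),.048) for p in[(567,272),(627,285)]]
print("holes",hl,np.linalg.norm(hl[0]-hl[1]),(hl[0]+hl[1])/2)
pl=np.array([onz(t,*Z(*p),.048) for p in[(556,197),(676,218),(642,362),(521,334)]]);print("plate",pl,pl.mean(0),np.linalg.norm(np.diff(pl,axis=0),axis=1))
hs=[onz(s,*S(*p),.048) for p in[(217,155),(265,215)]];print("holes scene",hs,np.linalg.norm(hs[0]-hs[1]))
a2=[onz(s,*S(*p),.08) for p in[(120,248),(377,84)]];print("cheeks scene",a2,(a2[0]+a2[1])/2,np.linalg.norm(a2[0]-a2[1]))
E
```

```text
rack top [0.4734 0.2617 0.034 ] [0.0744 0.0582 0.0766] -71.97026980704867 -73.09746267480377 15.234836096840734
rack top scene:  [array([0.4554, 0.218 , 0.034 ]), array([0.4334, 0.2914, 0.034 ]), array([0.5005, 0.3091, 0.034 ]), array([0.5098, 0.2331, 0.034 ])]
top [180 258  13   6  54] [185.8889 260.1667]
((186.0, 260.0000305175781), (5.0596442222595215, 11.384199142456055), 71.56504821777344)
scene [475 335  16  10  73] [483.1781 339.5205]
((482.862060546875, 339.6551818847656), (15.756773948669434, 7.090548515319824), 23.198591232299805)
scene [245 383  34  42 555] [261.5712 404.0018]
((261.8648681640625, 403.6891784667969), (12.903488159179688, 45.22032928466797), 35.53767776489258)
cheeks [array([0.579, 0.032, 0.08 ]), array([0.4255, 0.0604, 0.08  ])] 0.15609594577228206 [0.5022 0.0462 0.08  ] -10.462758023742202
holes [array([0.5092, 0.0617, 0.048 ]), array([0.5037, 0.0318, 0.048 ])] 0.03038322002380389 [0.5064 0.0467 0.048 ]
plate [[0.5466 0.0689 0.048 ]
 [0.5381 0.009  0.048 ]
 [0.4657 0.0228 0.048 ]
 [0.4776 0.0828 0.048 ]] [0.507  0.0459 0.048 ] [0.0605 0.0737 0.0612]
holes scene [array([0.4995, 0.0242, 0.048 ]), array([0.5076, 0.0633, 0.048 ])] 0.04000689035564452
cheeks scene [array([0.5833, 0.036 , 0.08  ]), array([0.4296, 0.0627, 0.08  ])] [0.5065 0.0494 0.08  ] 0.15599874445968667
```

```bash
python3 - <<'E'
import cv2,numpy as np
t=cv2.imread("pics/top0.png");s=cv2.imread("pics/scene0.png")
a=cv2.resize(t[245:280,170:210],None,fx=10,fy=10,interpolation=cv2.INTER_CUBIC)
b=cv2.resize(s[322:357,465:505],None,fx=10,fy=10,interpolation=cv2.INTER_CUBIC)
cv2.imwrite("pics/oz.png",np.hstack([a,b[:350]]))
E
```

```text
(no output)
```

View pics/oz.png

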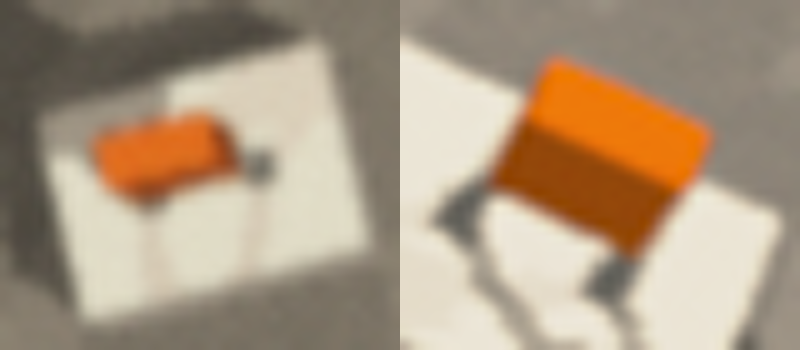

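```bash
python3 - <<'E'
from h import *
np.set_printoptions(precision=4,suppress=True)
t=arm.get_image("top");s=arm.get_image("scene")
A=lambda x,y:(x/10-.45+170,y/10-.45+245)
B=lambda x,y:((x-400)/10-.45+465,y/10-.45+322)
print("tri",tri(t,A(158,152),s,B(620,126)))
print(onz(t,*A(158,152),.096),onz(s,*B(620,126),.096))
hd=lambda v:np.degrees(np.arctan2(v[1],v[0]))
for P in([A(*p) for p in[(93,150),(210,113),(222,158),(108,190)]],):
    c=np.array([onz(t,*p,.096) for p in P]);print(c,hd(c[1]-c[0]),hd(c[2]-c[3]))
c=np.array([onz(s,*B(*p),.096) for p in[(557,57),(712,132),(682,190),(530,125)]]);print(c,c.mean(0),hd(c[1]-c[0]),hd(c[2]-c[3]),np.linalg.norm(np.diff(c,axis=0),axis=1))
# leg holes at rack top
c=np.array([onz(t,*A(*p),.034) for p in[(40,110),(322,42),(370,243),(83,320)]]);print("rack",c.mean(0),hd(c[1]-c[0]),hd(c[2]-c[3]),hd(c[1]-c[2]),hd(c[0]-c[3]))
i=s["image"];
c=[onz(s,*p,.034) for p in[(464.5,326),(503,343.5)]];print(c,hd(c[1]-c[0]))
q=arm.sense()["eef_pos"]; print(q, proj(t,q),proj(s,q),arm.sense()["time_s"],arm.hold_point_z)
E
```

```text
tri (array([0.4724, 0.2612, 0.0969]), np.float64(0.0007550800138841587))
[0.4727 0.2611 0.096 ] [0.4718 0.2615 0.096 ]
[[0.4727 0.2774 0.096 ]
 [0.483  0.2488 0.096 ]
 [0.4717 0.245  0.096 ]
 [0.4627 0.2729 0.096 ]] -70.07837955877528 -72.04377660870549
[[0.469  0.2459 0.096 ]
 [0.4613 0.2735 0.096 ]
 [0.4739 0.2763 0.096 ]
 [0.4828 0.2503 0.096 ]] [0.4717 0.2615 0.096 ] 105.60592940798107 109.00350072217766 [0.0287 0.0129 0.0274]
rack [0.474  0.2621 0.034 ] -74.16841620857267 -72.81165736596141 16.920135606789678 15.589743950255457
[array([0.4554, 0.2183, 0.034 ]), array([0.4329, 0.2902, 0.034 ])] 107.41745652146406
[0.253  0.5714 0.2311] (np.float64(24.05759420376961), np.float64(345.7403811153605)) (np.float64(774.4429679017876), np.float64(340.7937012529896)) 0.3 0.0187
```

```bash
python3 -m inch '-1 0 -2.17 -1.3 0; -1 0 -2.17 -1.3 0; -1 0 -2.17 -1.3 0; -1 0 -2.17 -1.3 0; -1 0 -2.17 -1.3 0'; python3 -m inch '-1 0 -2.17 -1.3 0; -1 0 -2.17 -1.3 0; -1 0 -2.17 -1.3 0; -1 0 -2.17 -1.3 0; -1 0 -2.17 -1.3 0'; python3 -m inch '-1 0 -2.17 -1.3 0; -1 0 -2.17 -1.3 0; -1 0 -2.17 -1.3 0; -1 0 -2.17 -1.3 0; -1 0 -2.17 -1.3 0'; python3 -m inch '-1 0 0 0 .142;-1 0 0 0 .142;-1 0 0 0 .142;-1 0 0 0 .142;-1 0 0 0 .142'; python3 -m inch '-1 0 0 0 .137;-1 0 0 0 0; -1 0 0 0 0'
```

```text
time_s: 0.8
eef_pos: [0.3264, 0.4672, 0.2313]
eef_rot: [[-0.0, -0.914, 0.405], [0.0, 0.405, 0.914], [-1.0, 0.0, 0.0]]
contact_force: [0.1, -0.0, -0.5]
gripper_width: 0.997
time_s: 1.3
eef_pos: [0.3993, 0.3639, 0.2314]
eef_rot: [[0.0, -0.914, 0.405], [0.0, 0.405, 0.914], [-1.0, -0.0, 0.0]]
contact_force: [-0.4, 0.9, -0.1]
gripper_width: 1.0
time_s: 1.8
eef_pos: [0.4722, 0.2605, 0.2314]
eef_rot: [[0.0, -0.914, 0.405], [0.0, 0.405, 0.914], [-1.0, -0.0, 0.0]]
contact_force: [0.8, 1.1, -0.2]
gripper_width: 0.999
time_s: 2.3
eef_pos: [0.4717, 0.2614, 0.2313]
eef_rot: [[-0.0, -0.424, 0.906], [0.0, 0.906, 0.424], [-1.0, 0.0, -0.0]]
contact_force: [0.1, -0.3, 0.5]
gripper_width: 1.003
time_s: 2.6
eef_pos: [0.4717, 0.2615, 0.2313]
eef_rot: [[0.0, -0.306, 0.952], [0.0, 0.952, 0.306], [-1.0, 0.0, 0.0]]
contact_force: [-0.1, -0.1, 0.0]
gripper_width: 1.001
```

```bash
cat > d.py <<'E'
import sys
from h import *
np.set_printoptions(precision=4,suppress=True)
s=arm.sense();R=s["eef_rot"];p=s["eef_pos"]
print("t",s["time_s"],"pos",p,"zhead",np.degrees(np.arctan2(R[1,2],R[0,2])),"F",s["contact_force"],"M",s["wrist_torque"],"w",s["gripper_width"],"xtilt",R[:,0])
if len(sys.argv)>3:
    g=np.array([float(x) for x in sys.argv[1:4]]);d=R.T@(g-p);print("tool shift cm",d*100)
    if len(sys.argv)>4: print("turn rad",np.radians((np.degrees(np.arctan2(R[1,2],R[0,2]))-float(sys.argv[4])+180)%360-180))
E
python3 d.py .4722 .2613 .15 17.5
```

```text
t 2.6 pos [0.4717 0.2615 0.2313] zhead 17.834912164585063 F [-0.1287 -0.1222  0.006 ] M [-0.0557  0.0189  0.0718] w 1.0013695462747814 xtilt [ 0.      0.0001 -1.    ]
tool shift cm [ 8.1326 -0.034   0.0453]
turn rad 0.005845319976990498
```

```bash
python3 -m inch '-1 3 0 0 0;-1 3 0 0 0;-1 3 0 0 0;-1 2.5 0 0 0; -1 0 0 0 0'; python3 - <<'E'
from h import *
for n in("scene","top"):
    d=arm.get_image(n);i=d["image"][:,:,::-1]
    c=i[280:400,400:560] if n=="scene" else i[190:310,110:270]
    cv2.imwrite(f"pics/{n}1.png",cv2.resize(c,None,fx=4,fy=4))
E
```

```text
time_s: 3.1
eef_pos: [0.4698, 0.2603, 0.1132]
eef_rot: [[-0.005, -0.305, 0.952], [-0.003, 0.952, 0.305], [-1.0, -0.002, -0.005]]
contact_force: [-0.1, -1.2, 0.2]
gripper_width: 0.997
```

View pics/scene1.png

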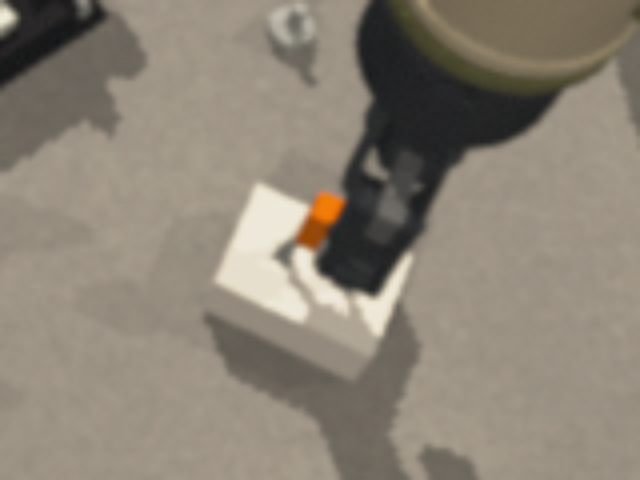

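The gripper stands over the rack, with the front finger in front of the block at about (370,240) in the crop. The orange block shows behind it, so the jaws straddle it.

```bash
python3 -m inch '-1 0 0 0 0; -1 0 0 0 0'; python3 d.py .4722 .2613 .068 17.5
```

```text
time_s: 3.4
eef_pos: [0.4725, 0.2619, 0.1178]
eef_rot: [[0.002, -0.303, 0.953], [0.002, 0.953, 0.303], [-1.0, 0.001, 0.002]]
contact_force: [1.0, -0.0, 0.4]
gripper_width: 1.001
t 3.4 pos [0.4725 0.2619 0.1178] zhead 17.622068025831837 F [ 1.0073 -0.0001  0.4265] M [-0.0014 -0.0624  0.0317] w 1.0012094342024311 xtilt [ 0.002   0.0016 -1.    ]
tool shift cm [ 4.9839 -0.0559 -0.06  ]
turn rad 0.0021304889621747932
```

```bash
python3 -m inch '-1 2 0 0 0;-1 2 0 0 0;-1 1 0 0 0;-1 0 0 0 0;-1 0 0 0 0'; python3 -m inch '-1 0 0 0 0;-1 0 0 0 0';python3 d.py .4722 .2613 .068 17.5;  python3 -m inch '1 0 0 0 0;1 0 0 0 0;1 0 0 0 0;1 0 0 0 0;1 0 0 0 0';python3 -m inch '1 0 0 0 0;1 0 0 0 0;1 0 0 0 0;1 0 0 0 0;1 0 0 0 0'; python3 d.py
```

```text
time_s: 3.9
eef_pos: [0.4721, 0.2617, 0.0672]
eef_rot: [[0.001, -0.302, 0.953], [0.001, 0.953, 0.302], [-1.0, 0.0, 0.001]]
contact_force: [0.7, 0.8, 0.7]
gripper_width: 0.997
time_s: 4.1
eef_pos: [0.4722, 0.2618, 0.0672]
eef_rot: [[0.001, -0.302, 0.953], [0.001, 0.953, 0.302], [-1.0, 0.001, 0.001]]
contact_force: [0.2, 0.5, -0.1]
gripper_width: 0.999
t 4.1 pos [0.4722 0.2618 0.0672] zhead 17.591810193994473 F [ 0.1858  0.5122 -0.0926] M [0.0179 0.0101 0.0292] w 0.9991960794497415 xtilt [ 0.0011  0.001  -1.    ]
tool shift cm [-0.0797 -0.0478 -0.0105]
turn rad 0.0016023901720980864
time_s: 4.6
eef_pos: [0.472, 0.2615, 0.0664]
eef_rot: [[0.001, -0.302, 0.953], [0.0, 0.953, 0.302], [-1.0, 0.0, 0.001]]
contact_force: [9.6, 2.4, -0.3]
gripper_width: 0.155
time_s: 5.1
eef_pos: [0.4721, 0.2616, 0.0665]
eef_rot: [[0.001, -0.302, 0.953], [0.001, 0.953, 0.302], [-1.0, 0.0, 0.001]]
contact_force: [3.7, 0.9, -0.4]
gripper_width: 0.152
t 5.1 pos [0.4721 0.2616 0.0665] zhead 17.582777712530373 F [ 3.6619  0.9404 -0.4298] M [ 0.2936 -1.0434 -0.067 ] w 0.15198835257373136 xtilt [ 0.0009  0.0005 -1.    ]
```

```bash
python3 -m inch '1 -1 0 0 0;1 -1 0 0 0;1 -1 0 0 0;1 -2 0 0 0;1 -2 0 0 0';python3 -m inch '1 -2 0 0 0;1 -2 0 0 0;1 -2 0 0 0;1 0 0 0 0;1 0 0 0 0'; python3 -m inch '1 0 0 0 0;1 0 0 0 0'; python3 d.py; python3 - <<'E'
from h import *
for n in("scene","top"):
    d=arm.get_image(n);i=d["image"][:,:,::-1]
    c=i[240:390,400:600] if n=="scene" else i[180:330,80:280]
    cv2.imwrite(f"pics/{n}2.png",cv2.resize(c,None,fx=4,fy=4,interpolation=cv2.INTER_CUBIC))
E
```

```text
time_s: 5.6
eef_pos: [0.4704, 0.2609, 0.1364]
eef_rot: [[-0.003, -0.302, 0.953], [-0.002, 0.953, 0.302], [-1.0, -0.001, -0.003]]
contact_force: [0.6, -0.4, -1.9]
gripper_width: 0.154
time_s: 6.1
eef_pos: [0.4711, 0.2612, 0.1957]
eef_rot: [[-0.001, -0.302, 0.953], [-0.0, 0.953, 0.302], [-1.0, -0.0, -0.001]]
contact_force: [0.8, -1.0, -2.3]
gripper_width: 0.151
time_s: 6.3
eef_pos: [0.4711, 0.2611, 0.1951]
eef_rot: [[-0.002, -0.302, 0.953], [-0.001, 0.953, 0.302], [-1.0, -0.001, -0.002]]
contact_force: [0.3, 0.7, -1.8]
gripper_width: 0.154
t 6.3 pos [0.4711 0.2611 0.1951] zhead 17.596335750420266 F [ 0.3286  0.7324 -1.7622] M [ 0.0407  0.0175 -0.0251] w 0.15402860200680726 xtilt [-0.0018 -0.0013 -1.    ]
```

View pics/scene2.png

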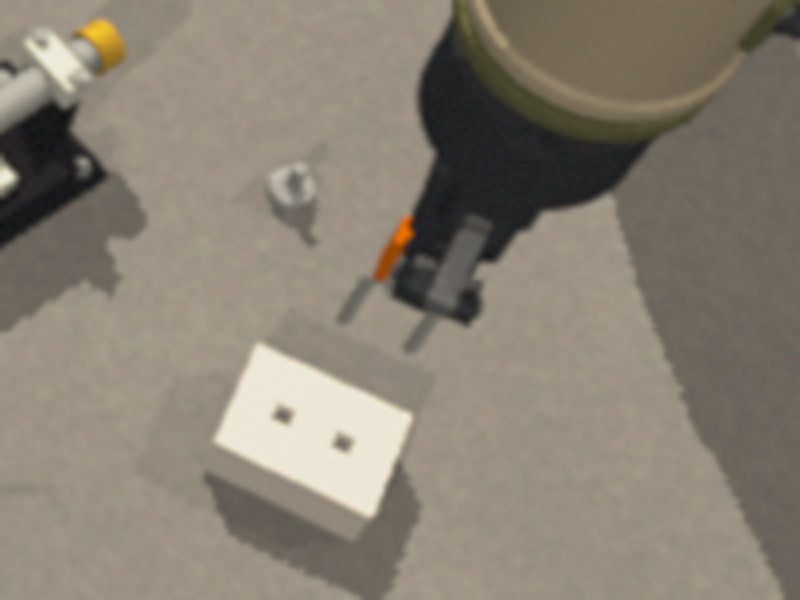

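View pics/top2.png

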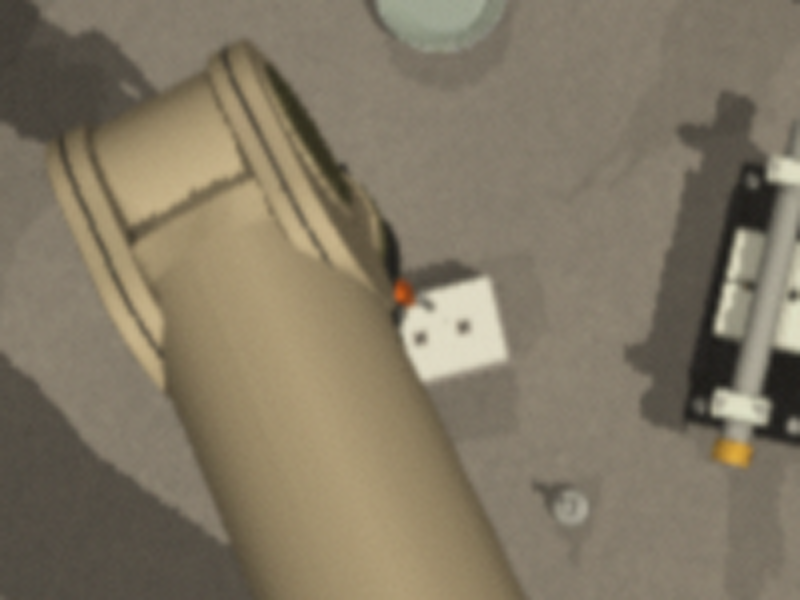

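The U-bolt is lifted. Its legs end at about (345,318) and (410,350) in the scene crop, and the empty rack holes are at (284,413) and (343,442) there and at (420,338) and (463,327) in the top crop. I'll check the cameras against the held U-bolt.

```bash
python3 - <<'E'
from h import *
np.set_printoptions(precision=4,suppress=True)
t=arm.get_image("top");s=arm.get_image("scene")
S=lambda x,y:((x+.5)/4-.5+400,(y+.5)/4-.5+240)
T=lambda x,y:((x+.5)/4-.5+80,(y+.5)/4-.5+180)
a=np.array([onz(s,*S(*p),.034) for p in[(284,413),(343,442)]]);b=np.array([onz(t,*T(*p),.034) for p in[(463,327),(420,338)]])
print("holes scene",a,a.mean(0),"top",b,b.mean(0))
q=arm.sense();R=q["eef_rot"];P=q["eef_pos"]
for k in(-.0145,.0145):
    p=P+R@np.array([.0585,k,0]);u=proj(s,p);print("tip exp",p,((u[0]-400)*4+1.5,(u[1]-240)*4+1.5))
m=[onz(s,*S(*p),P[2]-.0585) for p in[(345,318),(410,350)]];print(m,np.linalg.norm(m[0]-m[1]))
E
```

```text
holes scene [[0.4746 0.2471 0.034 ]
 [0.4667 0.275  0.034 ]] [0.4707 0.2611 0.034 ] top [[0.4771 0.2481 0.034 ]
 [0.4689 0.2757 0.034 ]] [0.473  0.2619 0.034 ]
tip exp [0.4759 0.2475 0.1374] (np.float64(340.2852989875978), np.float64(324.8149569895777))
tip exp [0.4671 0.2751 0.1374] (np.float64(406.61973222616166), np.float64(354.2915306666039))
[array([0.4719, 0.247 , 0.1374]), array([0.4645, 0.275 , 0.1374])] 0.028937330271114784
```

```bash
python3 - <<'E'
from h import *
t=arm.get_image("top")["image"][:,:,::-1];s=arm.get_image("scene")["image"][:,:,::-1]
cv2.imwrite("pics/tb.png",cv2.resize(t[202:302,245:305],None,fx=6,fy=6,interpolation=cv2.INTER_CUBIC))
cv2.imwrite("pics/sb.png",cv2.resize(s[235:330,325:440],None,fx=6,fy=6,interpolation=cv2.INTER_CUBIC))
E
```

```text
(no output)
```

View pics/tb.png

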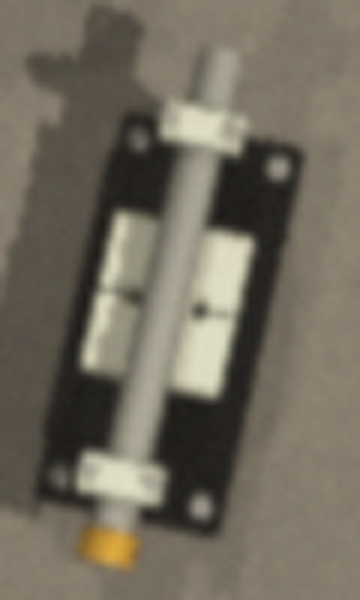

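View pics/sb.png

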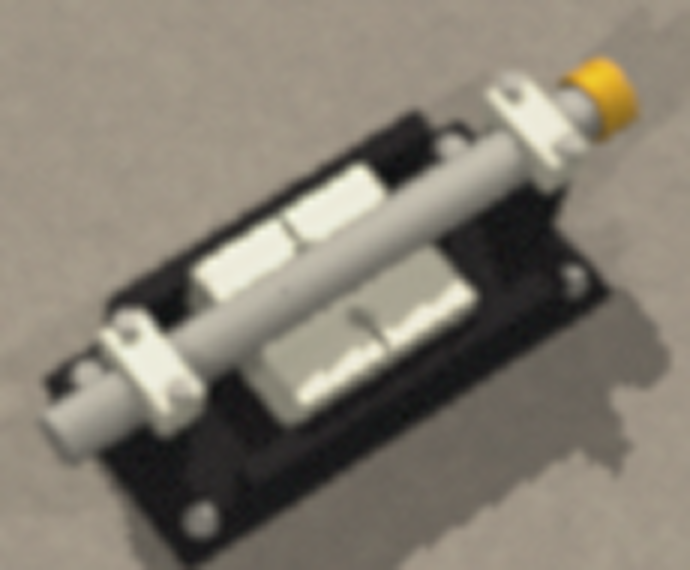

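```bash
python3 - <<'E'
from h import *
np.set_printoptions(precision=4,suppress=True)
t=arm.get_image("top");s=arm.get_image("scene")
T=lambda x,y:((x+.5)/6-.5+245,(y+.5)/6-.5+202)
S=lambda x,y:((x+.5)/6-.5+325,(y+.5)/6-.5+235)
hd=lambda v:np.degrees(np.arctan2(v[1],v[0]))
p=[(tri(t,T(*a),s,S(*b))) for a,b in[((178,113),(180,390)),((235,130),(130,330)),((90,470),(565,150)),((153,487),(514,90))]];print("screws",*p,sep="\n")
q=np.array([x[0] for x in p]);print(q.mean(0),hd(q[:2].mean(0)-q[2:].mean(0)),np.linalg.norm(q[:2].mean(0)-q[2:].mean(0)))
for nm,f,d,pp in(("top",T,t,[(178,113),(235,130),(90,470),(153,487)]),("scene",S,s,[(180,390),(130,330),(565,150),(514,90)])):
    c=np.array([onz(d,*f(*x),.081) for x in pp]);print(nm,c.mean(0),hd(c[:2].mean(0)-c[2:].mean(0)))
a,b=onz(t,*T(219,60),.06),onz(t,*T(137,440),.06);print("rod top view",a,b,hd(a-b))
a,b=onz(s,*S(80,425),.06),onz(s,*S(494,165),.06);print("rod scene",a,b,hd(a-b))
h=np.array([onz(t,*T(134,297),.048),onz(t,*T(200,311),.048)]);print("holes",h,h.mean(0),hd(h[1]-h[0])+90)
print("hole scene",onz(s,*S(362,318),.048), tri(t,T(134,297),s,S(362,318)))
# base bolt heads tri
for a,b in[((140,140),(200,520)),((278,168),(88,378)),((202,507),(452,148)),((60,477),(575,280))]:print("bolts",tri(t,T(*a),s,S(*b)))
E
```

```text
screws
(array([0.5832, 0.0452, 0.0818]), np.float64(0.00501771807005753))
(array([0.5776, 0.0197, 0.0791]), np.float64(0.0031149138583845756))
(array([0.4293, 0.0742, 0.0786]), np.float64(0.0013113644886920636))
(array([0.423 , 0.0474, 0.0777]), np.float64(0.0013914246053274306))
[0.5033 0.0466 0.0793] -10.41885330845186 0.15679411141827485
top [0.5038 0.0453 0.081 ] -10.688227889026503
scene [0.5035 0.0483 0.081 ] -10.364941130469413
rod top view [0.6133 0.0276 0.06  ] [0.445  0.0557 0.06  ] -9.490148547638361
rod scene [0.6047 0.0269 0.06  ] [0.4396 0.0569 0.06  ] -10.289350188823914
holes [[0.5088 0.0608 0.048 ]
 [0.5036 0.0317 0.048 ]] [0.5062 0.0462 0.048 ] -10.14528469248856
hole scene [0.5077 0.0608 0.048 ] (array([0.5084, 0.0609, 0.0493]), np.float64(0.0006405854112189504))
bolts (array([0.5852, 0.0638, 0.0146]), np.float64(2.8337168735617767e-05))
bolts (array([0.5744, 0.0016, 0.0143]), np.float64(0.0007737268613685891))
bolts (array([0.4208, 0.029 , 0.0153]), np.float64(0.0004532521181059989))
bolts (array([0.4316, 0.0926, 0.0167]), np.float64(0.0014770884038919829))
```

```bash
python3 d.py .506 .0462 .195 -10.35; python3 -m inch '1 0 0 0 .122;1 0 0 0 .122;1 0 0 0 .122;1 0 0 0 .122;1 0 0 0 0';python3 -m inch '1 0 0 0 0;1 0 0 0 0'; python3 d.py .506 .0462 .195 -10.35
```

```text
t 6.7 pos [0.4717 0.2614 0.1963] zhead 17.588752939840646 F [-0.1911 -0.278  -1.0571] M [ 0.0047  0.0272 -0.0191] w 0.15267139042965372 xtilt [-0.  0. -1.]
tool shift cm [  0.125  -21.5526  -3.2345]
turn rad 0.4876232277014644
time_s: 7.2
eef_pos: [0.4717, 0.2615, 0.1963]
eef_rot: [[0.0, 0.182, 0.983], [0.0, 0.983, -0.182], [-1.0, 0.0, -0.0]]
contact_force: [-0.4, 1.1, -1.6]
gripper_width: 0.152
time_s: 7.4
eef_pos: [0.4717, 0.2615, 0.1963]
eef_rot: [[0.0, 0.177, 0.984], [0.0, 0.984, -0.177], [-1.0, 0.0, 0.0]]
contact_force: [0.3, 0.8, -1.7]
gripper_width: 0.157
t 7.4 pos [0.4717 0.2615 0.1963] zhead -10.207368032242654 F [ 0.2651  0.7863 -1.6848] M [-0.0377  0.0295  0.0205] w 0.15651551739972777 xtilt [ 0.      0.0001 -1.    ]
tool shift cm [  0.1302 -20.5773   7.1897]
turn rad 0.0024893974559642043
```

```bash
python3 -m inch '1 0 -2.06 .72 0.0025;1 0 -2.06 .72 0;1 0 -2.06 .72 0;1 0 -2.06 .72 0;1 0 -2.06 .72 0';python3 -m inch '1 0 -2.06 .72 0;1 0 -2.06 .72 0;1 0 -2.06 .72 0;1 0 -2.06 .72 0;1 0 -2.05 .71 0'; python3 -m inch '1 0 0 0 0;1 0 0 0 0;1 0 0 0 0'; python3 d.py .506 .0462 .195 -10.35; python3 - <<'E'
from h import *
for n in("scene","top"):
    d=arm.get_image(n);i=d["image"][:,:,::-1]
    c=i[200:340,310:480] if n=="scene" else i[195:305,215:345]
    cv2.imwrite(f"pics/{n}3.png",cv2.resize(c,None,fx=4,fy=4,interpolation=cv2.INTER_CUBIC))
E
```

```text
time_s: 7.9
eef_pos: [0.4885, 0.1527, 0.1964]
eef_rot: [[0.0, 0.18, 0.984], [0.0, 0.984, -0.18], [-1.0, 0.0, 0.0]]
contact_force: [0.1, 0.1, -1.2]
gripper_width: 0.15
time_s: 8.4
eef_pos: [0.505, 0.045, 0.1964]
eef_rot: [[0.0, 0.18, 0.984], [0.0, 0.984, -0.18], [-1.0, 0.0, 0.0]]
contact_force: [0.9, 0.2, -1.6]
gripper_width: 0.151
time_s: 8.7
eef_pos: [0.5048, 0.0468, 0.1963]
eef_rot: [[-0.0, 0.181, 0.984], [0.0, 0.984, -0.181], [-1.0, 0.0, -0.0]]
contact_force: [-0.4, 0.7, -2.7]
gripper_width: 0.151
t 8.7 pos [0.5048 0.0468 0.1963] zhead -10.39947123482757 F [-0.4319  0.7409 -2.657 ] M [-0.0029  0.0152  0.0177] w 0.15095089430546926 xtilt [-0.0001  0.0004 -1.    ]
tool shift cm [ 0.1274 -0.0397  0.1305]
turn rad -0.0008634359327682828
```

View pics/scene3.png

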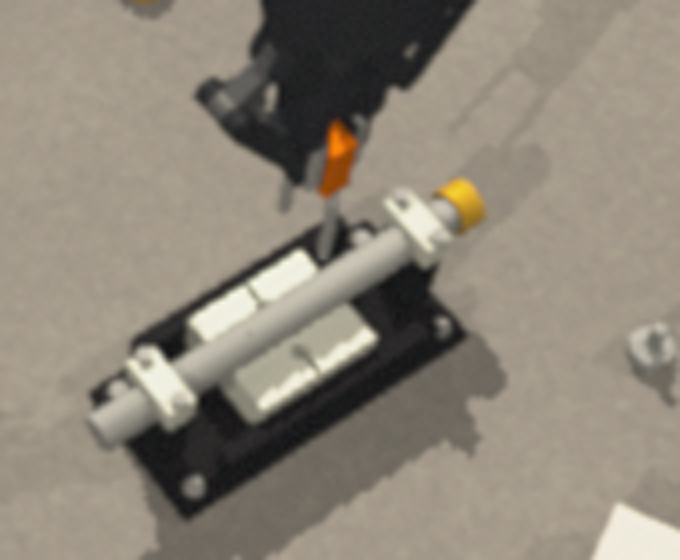

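View pics/top3.png

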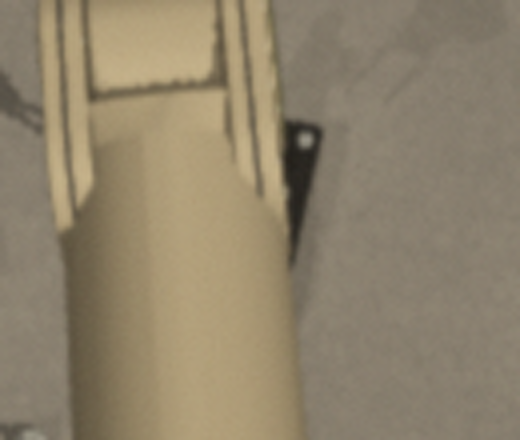

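The arm covers the top view, so I'll rely on the scene view. It shows the leg tips at about (326,255) and (285,208) above the bracket.

```bash
python3 -m inch '1 0 -0.04 .13 0;1 0 0 0 0;1 0 0 0 0'; python3 d.py .506 .0462 .14 -10.35;  python3 - <<'E'
from h import *
np.set_printoptions(precision=4,suppress=True)
s=arm.get_image("scene");i=s["image"][:,:,::-1]
cv2.imwrite("pics/s4.png",cv2.resize(i[230:280,350:420],None,fx=10,fy=10,interpolation=cv2.INTER_CUBIC))
q=arm.sense();R=q["eef_rot"];P=q["eef_pos"]
for k in(-.0145,.0145):
    for dx in(.0555,.0585):
        u=proj(s,P+R@np.array([dx,k,0]));print((u[0]-350)*10+4.5,(u[1]-230)*10+4.5)
E
```

```text
time_s: 9.1
eef_pos: [0.5061, 0.0454, 0.1963]
eef_rot: [[-0.0, 0.182, 0.983], [0.0, 0.983, -0.182], [-1.0, 0.0, -0.0]]
contact_force: [-0.3, 0.2, -1.3]
gripper_width: 0.154
t 9.1 pos [0.5061 0.0454 0.1963] zhead -10.496200761190432 F [-0.295   0.2336 -1.3167] M [0.0194 0.0271 0.0141] w 0.15378559880139053 xtilt [-0.  0. -1.]
tool shift cm [ 5.6282  0.0749 -0.0248]
turn rad -0.0025516846516951673
296.4227757041301 229.16770467367638
294.9992936711483 237.6645275373117
394.17175231095496 342.3500166770948
392.4657257131049 350.65478591423084
```

View pics/s4.png

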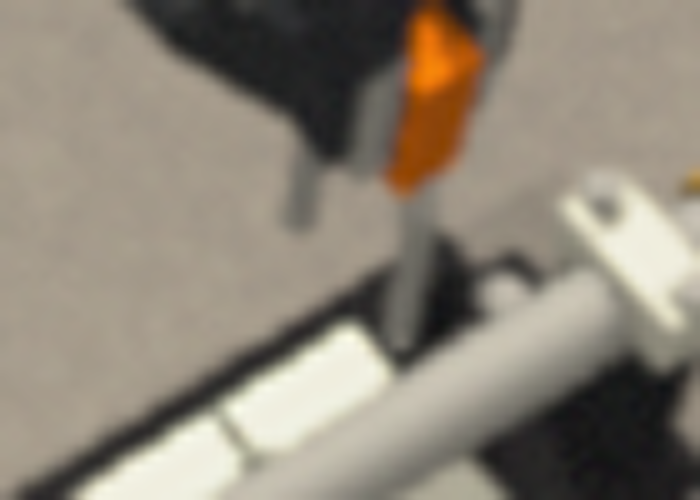

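```bash
python3 -m inch '1 1.5 0.07 -0.02 -.0025;1 1.5 0 0 0;1 1.5 0 0 0;1 1.2 0 0 0;1 0 0 0 0'; python3 -m inch '1 0 0 0 0;1 0 0 0 0'; python3 d.py .506 .0462 .14 -10.35;  python3 - <<'E'
from h import *
np.set_printoptions(precision=4,suppress=True)
s=arm.get_image("scene");i=s["image"][:,:,::-1]
cv2.imwrite("pics/s5.png",cv2.resize(i[245:305,345:425],None,fx=10,fy=10,interpolation=cv2.INTER_CUBIC))
q=arm.sense();R=q["eef_rot"];P=q["eef_pos"]
for k in(-.0145,.0145):
    for dx in(.0555,.0585):
        u=proj(s,P+R@np.array([dx,k,0]));print((u[0]-345)*10+4.5,(u[1]-245)*10+4.5)
E
```

```text
time_s: 9.65
eef_pos: [0.5051, 0.0458, 0.1378]
eef_rot: [[-0.003, 0.18, 0.984], [-0.001, 0.984, -0.18], [-1.0, -0.001, -0.002]]
contact_force: [0.2, -0.1, -1.8]
gripper_width: 0.151
time_s: 9.85
eef_pos: [0.5065, 0.0461, 0.1401]
eef_rot: [[0.001, 0.18, 0.984], [0.0, 0.984, -0.18], [-1.0, 0.001, 0.001]]
contact_force: [0.0, 1.0, -1.3]
gripper_width: 0.152
t 9.85 pos [0.5065 0.0461 0.1401] zhead -10.370578318710965 F [ 0.043   0.9679 -1.2547] M [-0.0391  0.0002 -0.0012] w 0.15226861362776806 xtilt [ 0.0011  0.0004 -1.    ]
tool shift cm [ 0.0056  0.0045 -0.0537]
turn rad -0.0003591594160310121
321.7707923577144 235.1531698317275
320.4677495407459 242.87083254370782
414.8202966785602 344.6989224275974
413.2619356326843 352.2333116182655
```

View pics/s5.png

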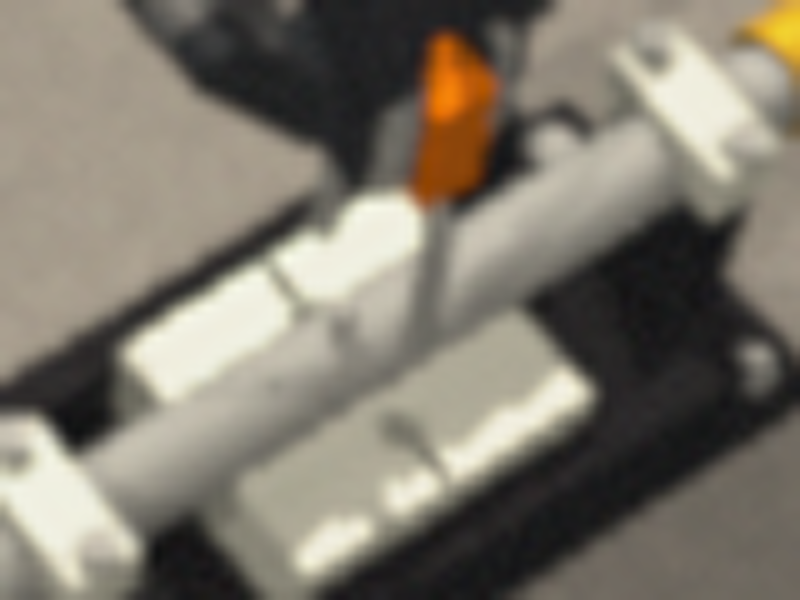

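```bash
python3 - <<'E'
from h import *
np.set_printoptions(precision=4,suppress=True)
s=arm.get_image("scene")
S=lambda x,y:((x+.5)/10-.5+345,(y+.5)/10-.5+245)
P=arm.sense()["eef_pos"]
tip=onz(s,*S(424,345),P[2]-.0575);hole=onz(s,*S(400,425),.048)
h=np.radians(-10.35);R=np.array([[np.cos(h),np.sin(h)],[-np.sin(h),np.cos(h)]])
print(tip,hole,R@(tip-hole)[:2],"vs cmd",R@(P[:2]-np.array([.506,.0462])), "tip rel tcp",R@(tip-P)[:2])
E
```

```text
[0.507  0.061  0.0825] [0.5073 0.0596 0.048 ] [-0.0005  0.0014] vs cmd [ 0.0005 -0.    ] tip rel tcp [-0.0021  0.0148]
```

```bash
python3 -m inch '1 .4 0 0 0;1 .4 0 0 0;1 .4 0 0 0; 1 0 0 0 0';python3 -m inch '1 .3 0 0 0;1 .3 0 0 0;1 .3 0 0 0; 1 0 0 0 0;1 0 0 0 0'; python3 d.py .506 .0462 .1065 -10.35
```

```text
time_s: 10.35
eef_pos: [0.5056, 0.0459, 0.1265]
eef_rot: [[-0.001, 0.18, 0.984], [-0.0, 0.984, -0.18], [-1.0, -0.0, -0.001]]
contact_force: [-0.7, -0.1, -1.6]
gripper_width: 0.154
time_s: 10.85
eef_pos: [0.506, 0.046, 0.1183]
eef_rot: [[-0.0, 0.18, 0.984], [0.0, 0.984, -0.18], [-1.0, 0.0, -0.0]]
contact_force: [0.1, 0.0, -2.5]
gripper_width: 0.151
t 10.85 pos [0.506  0.046  0.1183] zhead -10.371107954780195 F [ 0.1444  0.0172 -2.5036] M [ 0.004  -0.0611  0.0391] w 0.15068826295890353 xtilt [-0.0001  0.     -1.    ]
tool shift cm [ 1.1761  0.0224 -0.0054]
turn rad -0.0003684033092766667
```

```bash
python3 -m inch '1 .3 0 0 0;1 .3 0 0 0;1 .3 0.02 0 0; 1 0 0 0 0';python3 -m inch '1 .1 0 0 0;1 .1 0 0 0;1 0 0 0 0';python3 -m inch '1 .1 0 0 0;1 .1 0 0 0;1 0 0 0 0'; python3 d.py .506 .0462 .1065 -10.35
```

```text
time_s: 11.25
eef_pos: [0.5057, 0.0462, 0.1088]
eef_rot: [[-0.001, 0.18, 0.984], [-0.0, 0.984, -0.18], [-1.0, -0.0, -0.001]]
contact_force: [-0.8, -0.1, -1.0]
gripper_width: 0.149
time_s: 11.55
eef_pos: [0.506, 0.0462, 0.1072]
eef_rot: [[-0.0, 0.18, 0.984], [0.0, 0.984, -0.18], [-1.0, 0.0, -0.0]]
contact_force: [-0.5, 0.2, -1.3]
gripper_width: 0.153
time_s: 11.85
eef_pos: [0.506, 0.0462, 0.1052]
eef_rot: [[-0.0, 0.18, 0.984], [0.0, 0.984, -0.18], [-1.0, 0.0, -0.0]]
contact_force: [-0.3, -0.1, -2.3]
gripper_width: 0.158
t 11.85 pos [0.506  0.0462 0.1052] zhead -10.368899455418353 F [-0.2865 -0.1454 -2.2996] M [ 0.0025  0.0356 -0.0191] w 0.15798734953086663 xtilt [-0.0001  0.0001 -1.    ]
tool shift cm [-0.1319  0.0009  0.0007]
turn rad -0.0003298577238843287
```

```bash
python3 -m inch '1 .1 0 0 0;1 .1 0 0 0;1 0 0 0 0';python3 -m inch '1 .1 0 0 0;1 .1 0 0 0;1 0 0 0 0'; python3 d.py .506 .0462 .1065 -10.35
```

```text
time_s: 12.15
eef_pos: [0.506, 0.0462, 0.1031]
eef_rot: [[-0.0, 0.18, 0.984], [0.0, 0.984, -0.18], [-1.0, -0.0, -0.0]]
contact_force: [-0.6, -0.6, -0.3]
gripper_width: 0.151
time_s: 12.45
eef_pos: [0.506, 0.0462, 0.1011]
eef_rot: [[-0.0, 0.18, 0.984], [0.0, 0.984, -0.18], [-1.0, -0.0, -0.0]]
contact_force: [0.3, -0.3, -1.9]
gripper_width: 0.154
t 12.45 pos [0.506  0.0462 0.1011] zhead -10.367950026621545 F [ 0.2632 -0.3173 -1.936 ] M [0.0109 0.0166 0.0126] w 0.15436820392163694 xtilt [-0.0002  0.     -1.    ]
tool shift cm [-0.5378  0.0015  0.0038]
turn rad -0.00031328706536665424
```

Both legs are about 5 mm below the plate's top with no side force, so they are in the holes. I'll go on gently past the spring balls.

```bash
python3 -m inch '1 .1 0 0 0;1 .1 0 0 0;1 .1 0 0 0;1 0 0 0 0';python3 -m inch '1 .1 0 0 0;1 .1 0 0 0;1 0 0 0 0'; python3 -m inch '1 .1 0 0 0;1 .1 0 0 0;1 0 0 0 0'; python3 d.py
```

```text
time_s: 12.85
eef_pos: [0.506, 0.0462, 0.0981]
eef_rot: [[-0.0, 0.18, 0.984], [-0.0, 0.984, -0.18], [-1.0, -0.0, -0.0]]
contact_force: [0.3, -0.1, -1.8]
gripper_width: 0.154
time_s: 13.15
eef_pos: [0.506, 0.0462, 0.0962]
eef_rot: [[-0.0, 0.18, 0.984], [0.0, 0.984, -0.18], [-1.0, 0.0, -0.0]]
contact_force: [0.7, -0.4, -0.8]
gripper_width: 0.155
time_s: 13.45
eef_pos: [0.506, 0.0463, 0.0942]
eef_rot: [[-0.0, 0.18, 0.984], [0.0, 0.984, -0.18], [-1.0, 0.0, -0.0]]
contact_force: [-0.6, 0.4, -1.3]
gripper_width: 0.154
t 13.45 pos [0.506  0.0463 0.0942] zhead -10.364354910274107 F [-0.5604  0.4194 -1.3465] M [ 0.1816  0.023  -0.003 ] w 0.1535306020240056 xtilt [-0.0001  0.0002 -1.    ]
```

```bash
python3 -m inch '1 .1 0 0 0;1 .1 0 0 0;1 0 0 0 0';python3 -m inch '1 .1 0 0 0;1 .1 0 0 0;1 0 0 0 0'; python3 d.py
```

```text
time_s: 13.75
eef_pos: [0.5064, 0.0463, 0.0926]
eef_rot: [[0.001, 0.18, 0.984], [0.0, 0.984, -0.18], [-1.0, 0.0, 0.001]]
contact_force: [0.6, 0.9, 2.3]
gripper_width: 0.153
time_s: 14.05
eef_pos: [0.5063, 0.0461, 0.0901]
eef_rot: [[0.001, 0.18, 0.984], [-0.0, 0.984, -0.18], [-1.0, 0.0, 0.001]]
contact_force: [2.5, 0.9, -2.1]
gripper_width: 0.153
t 14.05 pos [0.5063 0.0461 0.0901] zhead -10.374114039800794 F [ 2.5213  0.8608 -2.0892] M [ 0.1518 -0.668   0.0038] w 0.15304973527523694 xtilt [ 0.0006 -0.     -1.    ]
```

```bash
python3 -m inch '1 .1 0 0.02 0;1 .1 0 0 0;1 0 0 0 0';python3 d.py; python3 -m inch '1 .1 0 0 0;1 .1 0 0 0;1 0 0 0 0'; python3 d.py; python3 -m inch '1 .1 0 0 0;1 .1 0 0 0;1 0 0 0 0'; python3 d.py
```

```text
time_s: 14.35
eef_pos: [0.506, 0.0462, 0.0879]
eef_rot: [[-0.001, 0.18, 0.984], [-0.0, 0.984, -0.18], [-1.0, -0.0, -0.001]]
contact_force: [1.0, 0.7, -0.3]
gripper_width: 0.15
t 14.35 pos [0.506  0.0462 0.0879] zhead -10.368715120560818 F [ 1.0396  0.7082 -0.2528] M [ 0.339  -0.2616 -0.0644] w 0.15017125749954852 xtilt [-0.0006 -0.0001 -1.    ]
time_s: 14.65
eef_pos: [0.506, 0.0462, 0.086]
eef_rot: [[-0.001, 0.18, 0.984], [-0.0, 0.984, -0.18], [-1.0, -0.0, -0.001]]
contact_force: [0.3, 1.0, -1.2]
gripper_width: 0.155
t 14.65 pos [0.506  0.0462 0.086 ] zhead -10.364992683896686 F [ 0.3157  0.9728 -1.1988] M [ 0.4116 -0.0452 -0.0356] w 0.15508023588128575 xtilt [-0.0006 -0.     -1.    ]
time_s: 14.95
eef_pos: [0.5062, 0.0461, 0.084]
eef_rot: [[-0.0, 0.18, 0.984], [-0.0, 0.984, -0.18], [-1.0, -0.0, -0.0]]
contact_force: [0.4, 1.0, -2.0]
gripper_width: 0.156
t 14.95 pos [0.5062 0.0461 0.084 ] zhead -10.369045137468987 F [ 0.3842  1.0241 -2.0419] M [ 0.4242 -0.1784  0.0368] w 0.15644206358318555 xtilt [-0.0002 -0.0001 -1.    ]
```

```bash
python3 -m inch '1 .1 0 0 0;1 .1 0 0 0;1 0 0 0 0';python3 -m inch '1 .1 0 0 0;1 0 0 0 0';python3 -m inch '1 .1 0 0 0;1 0 0 0 0';python3 d.py
```

```text
time_s: 15.25
eef_pos: [0.5063, 0.0461, 0.082]
eef_rot: [[0.0, 0.18, 0.984], [-0.0, 0.984, -0.18], [-1.0, -0.0, 0.0]]
contact_force: [1.8, 1.2, -4.2]
gripper_width: 0.157
time_s: 15.45
eef_pos: [0.5063, 0.0461, 0.0811]
eef_rot: [[0.0, 0.18, 0.984], [-0.0, 0.984, -0.18], [-1.0, -0.0, 0.0]]
contact_force: [1.4, 1.1, -2.5]
gripper_width: 0.153
time_s: 15.65
eef_pos: [0.5062, 0.0461, 0.0801]
eef_rot: [[-0.0, 0.18, 0.984], [-0.0, 0.984, -0.18], [-1.0, -0.0, -0.0]]
contact_force: [0.5, 2.2, 0.1]
gripper_width: 0.156
t 15.65 pos [0.5062 0.0461 0.0801] zhead -10.371934264913746 F [0.479  2.2009 0.1317] M [ 0.3416 -0.2224  0.0085] w 0.15551812808457574 xtilt [-0.0001 -0.0001 -1.    ]
```

```bash
for i in 1; do python3 -m inch '1 .05 0 0 0;1 0 0 0 0';python3 -m inch '1 .05 0 0 0;1 0 0 0 0';python3 -m inch '1 .05 0 0 0;1 0 0 0 0'; done; python3 d.py
```

```text
time_s: 15.85
eef_pos: [0.5063, 0.0461, 0.0797]
eef_rot: [[0.0, 0.18, 0.984], [-0.0, 0.984, -0.18], [-1.0, 0.0, 0.0]]
contact_force: [0.9, 1.3, -2.4]
gripper_width: 0.151
time_s: 16.05
eef_pos: [0.5064, 0.0462, 0.0794]
eef_rot: [[0.0, 0.18, 0.984], [0.0, 0.984, -0.18], [-1.0, 0.0, 0.0]]
contact_force: [1.0, 1.1, 1.7]
gripper_width: 0.155
time_s: 16.25
eef_pos: [0.5064, 0.0462, 0.0788]
eef_rot: [[0.0, 0.18, 0.984], [0.0, 0.984, -0.18], [-1.0, 0.0, 0.0]]
contact_force: [0.7, 1.2, 0.4]
gripper_width: 0.153
t 16.25 pos [0.5064 0.0462 0.0788] zhead -10.367254251273412 F [0.7014 1.1672 0.3554] M [ 0.2677 -0.2684  0.0574] w 0.1528227942905792 xtilt [ 0.0002  0.0001 -1.    ]
```

```bash
python3 -m inch '1 .05 0 0 0;1 0 0 0 0';python3 -m inch '1 .05 0 0 0;1 0 0 0 0'; python3 d.py
```

```text
time_s: 16.45
eef_pos: [0.5064, 0.0462, 0.0787]
eef_rot: [[0.0, 0.18, 0.984], [0.0, 0.984, -0.18], [-1.0, 0.0, 0.0]]
contact_force: [-1.5, 0.7, 6.3]
gripper_width: 0.149
time_s: 16.65
eef_pos: [0.5065, 0.0462, 0.0786]
eef_rot: [[0.0, 0.18, 0.984], [0.001, 0.984, -0.18], [-1.0, 0.001, 0.0]]
contact_force: [-3.1, 0.6, 11.7]
gripper_width: 0.153
t 16.65 pos [0.5065 0.0462 0.0786] zhead -10.371799796667448 F [-3.0718  0.5613 11.6599] M [ 0.1583  0.7874 -0.0202] w 0.15334394741241839 xtilt [ 0.0003  0.0006 -1.    ]
```

```bash
python3 - <<'E'
from h import *
s=arm.get_image("scene");i=s["image"][:,:,::-1]
cv2.imwrite("pics/s6.png",cv2.resize(i[235:305,335:435],None,fx=8,fy=8,interpolation=cv2.INTER_CUBIC))
E
```

```text
(no output)
```

View pics/s6.png

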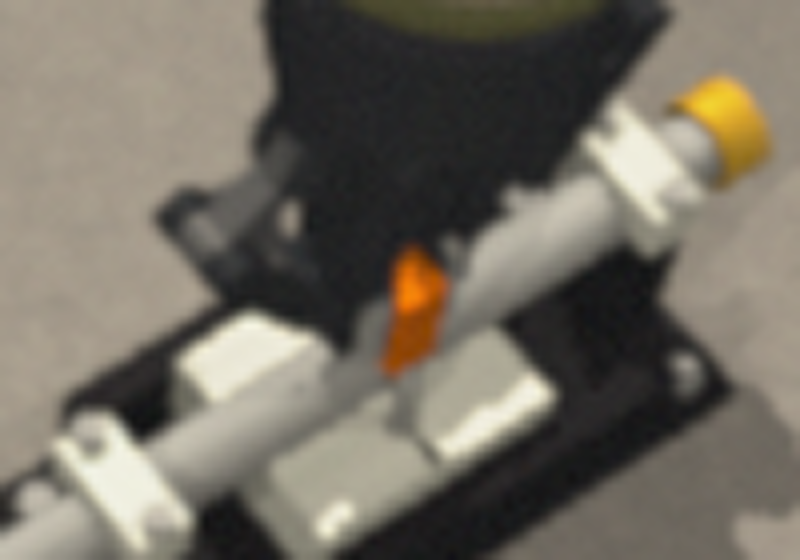

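The block is down on the rod and the front leg goes into its hole at about (400,415). The force started rising at the expected home height (TCP 78.5 mm). I'll press to about 20 N.

```bash
python3 -m inch '1 .05 0 0 0;1 0 0 0 0';python3 -m inch '1 .05 0 0 0;1 0 0 0 0;1 0 0 0 0'; python3 d.py
```

```text
time_s: 16.9
eef_pos: [0.5065, 0.0462, 0.0784]
eef_rot: [[0.0, 0.18, 0.984], [0.001, 0.984, -0.18], [-1.0, 0.001, 0.0]]
contact_force: [-4.8, -0.4, 15.2]
gripper_width: 0.153
time_s: 17.2
eef_pos: [0.5066, 0.0462, 0.0784]
eef_rot: [[0.0, 0.18, 0.984], [0.001, 0.984, -0.18], [-1.0, 0.001, 0.0]]
contact_force: [-7.3, -0.0, 21.7]
gripper_width: 0.154
t 17.2 pos [0.5066 0.0462 0.0784] zhead -10.387190385114986 F [-7.3074 -0.0336 21.7317] M [0.0706 1.7504 0.0218] w 0.1541185028626431 xtilt [ 0.0004  0.001  -1.    ]
```

```bash
python3 -m inch '1 -.15 0 0 0;1 0 0 0 0;1 0 0 0 0'; python3 d.py
```

```text
time_s: 17.5
eef_pos: [0.5064, 0.0462, 0.0787]
eef_rot: [[0.0, 0.18, 0.984], [0.0, 0.984, -0.18], [-1.0, 0.0, 0.0]]
contact_force: [-1.2, 0.8, 7.6]
gripper_width: 0.155
t 17.5 pos [0.5064 0.0462 0.0787] zhead -10.370741182003158 F [-1.1642  0.7619  7.6257] M [ 0.2099  0.4015 -0.0141] w 0.15526494930077328 xtilt [ 0.0004  0.0003 -1.    ]
```

```bash
python3 -m inch '0 0 0 0 0;0 0 0 0 0;0 0 0 0 0;0 0 0 0 0;0 0 0 0 0'; python3 -m inch '0 0 0 0 0;0 0 0 0 0;0 0 0 0 0'; python3 d.py; python3 -m inch '0 -1 0 0 0;0 -1 0 0 0;0 -1 0 0 0;0 -2 0 0 0;0 -2 0 0 0';python3 -m inch '0 -3 0 0 0;0 -3 0 0 0;0 -3 0 0 0;0 0 0 0 0;0 0 0 0 0';python3 d.py
```

```text
time_s: 18.0
eef_pos: [0.5061, 0.0461, 0.0782]
eef_rot: [[-0.0, 0.18, 0.984], [-0.0, 0.984, -0.18], [-1.0, -0.0, -0.0]]
contact_force: [-0.2, 0.9, -0.0]
gripper_width: 0.498
time_s: 18.3
eef_pos: [0.5062, 0.0462, 0.0783]
eef_rot: [[0.0, 0.18, 0.984], [0.0, 0.984, -0.18], [-1.0, 0.0, -0.0]]
contact_force: [-0.1, 0.4, 0.2]
gripper_width: 0.504
t 18.3 pos [0.5062 0.0462 0.0783] zhead -10.369994680291786 F [-0.0681  0.3564  0.2424] M [ 0.0479  0.0124 -0.0107] w 0.5041364598369573 xtilt [ 0.      0.0001 -1.    ]
time_s: 18.8
eef_pos: [0.5063, 0.0461, 0.1498]
eef_rot: [[0.0, 0.18, 0.984], [0.0, 0.984, -0.18], [-1.0, 0.0, 0.0]]
contact_force: [0.1, -0.0, 0.3]
gripper_width: 0.5
time_s: 19.3
eef_pos: [0.5065, 0.0462, 0.2393]
eef_rot: [[0.002, 0.18, 0.984], [0.001, 0.984, -0.18], [-1.0, 0.001, 0.002]]
contact_force: [-0.2, -0.1, -0.7]
gripper_width: 0.496
t 19.3 pos [0.5065 0.0462 0.2393] zhead -10.374762082965923 F [-0.1619 -0.1336 -0.6754] M [-0.0131  0.0665  0.0521] w 0.49631387138092053 xtilt [ 0.0018  0.0009 -1.    ]
```

```bash
python3 -m inch '0 0 4 0 0;0 0 4 0 0;0 0 4 0 0;0 0 4 0 0;0 0 4 0 0'; python3 -m inch '0 0 0 0 0;0 0 0 0 0'; python3 - <<'E'
from h import *
np.set_printoptions(precision=4,suppress=True)
t=arm.get_image("top");s=arm.get_image("scene")
cv2.imwrite("pics/e_top.png",t["image"][:,:,::-1]);cv2.imwrite("pics/e_scene.png",s["image"][:,:,::-1])
a=cv2.resize(t["image"][202:302,245:305,::-1],None,fx=5,fy=5,interpolation=cv2.INTER_CUBIC)
b=cv2.resize(s["image"][230:330,340:430,::-1],None,fx=5,fy=5,interpolation=cv2.INTER_CUBIC)
cv2.imwrite("pics/e_z.png",np.hstack([a,b]))
E
```

```text
time_s: 19.8
eef_pos: [0.5418, 0.2442, 0.2373]
eef_rot: [[-0.001, 0.18, 0.984], [-0.001, 0.984, -0.18], [-1.0, -0.001, -0.001]]
contact_force: [0.9, -0.4, -0.5]
gripper_width: 0.5
time_s: 20.0
eef_pos: [0.5416, 0.2434, 0.2369]
eef_rot: [[-0.002, 0.178, 0.984], [-0.002, 0.984, -0.178], [-1.0, -0.002, -0.002]]
contact_force: [-0.2, -0.6, -0.0]
gripper_width: 0.501
```

View pics/e_z.png

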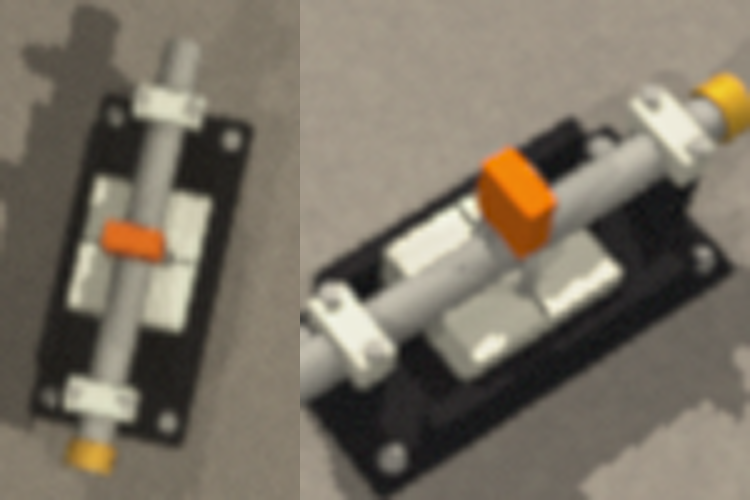

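View pics/e_scene.png

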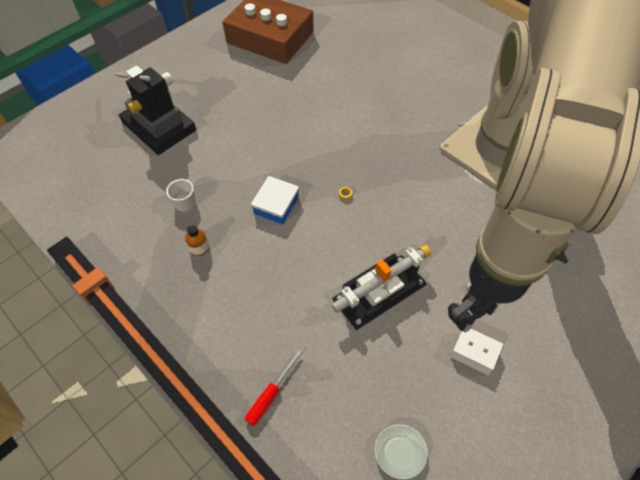

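The U-bolt stands square across the rod, with its block at (133,240) in the top crop and (515,200) in the scene crop. The other things haven't moved. Last check is the block's height.

```bash
python3 - <<'E'
from h import *
np.set_printoptions(precision=4,suppress=True)
t=arm.get_image("top");s=arm.get_image("scene")
T=lambda x,y:((x+.5)/5-.5+245,(y+.5)/5-.5+202)
S=lambda x,y:((x-300+.5)/5-.5+340,(y+.5)/5-.5+230)
print(tri(t,T(134,238),s,S(518,180)))
c=[onz(t,*T(*p),.108) for p in[(108,220),(163,233)]];print(np.degrees(np.arctan2(*(c[1]-c[0])[[1,0]]))+90)
print(proj(s,[.506,.0462,.108]),S(518,180),proj(t,[.506,.0462,.108]),T(134,238),arm.sense()["time_s"])
E
python3 -m inch '0 0 0 0 0;0 0 0 0 0'; python3 -c "
from plant import arm;print(arm.job_done())"
```

```text
(array([0.5045, 0.0453, 0.1113]), np.float64(0.0004580555084903858))
-11.484370263595125
(np.float64(382.7460797900227), np.float64(267.26163784081615)) (383.2, 265.6) (np.float64(271.0540552838762), np.float64(248.84036239115972)) (271.4, 249.2) 20.2
time_s: 20.4
eef_pos: [0.5423, 0.2423, 0.2385]
eef_rot: [[0.0, 0.181, 0.984], [0.0, 0.984, -0.181], [-1.0, 0.0, 0.0]]
contact_force: [0.5, -0.6, 0.3]
gripper_width: 0.503
the job is handed in; nothing more can be done
None
```

The U-bolt is seated astride the rod with both legs through the plate's holes and its bow on the rod. I let go, moved the arm clear and handed the job in at about 20.4 s.

- **Finding the holes:** In the camera images the holes were about 2.8 mm along the rod from the bracket's centre. I lowered the U-bolt there and both legs went in on the first try, so no search was needed.
- **Going down:** Readings at the end of each call stayed within about 5 N, and I didn't see the 5 to 20 N the spring balls should take. They may have peaked between readings.
- **Pressing home:** Contact came with the gripper at 78.6 mm, against 78.5 mm expected for fully home. I pressed to about 22 N, eased off to about 8 N, then opened. The force read zero after release.
- **Last pictures:** The block stands upright and square to the rod, and the bystanders in view look unmoved.
- **Small disagreements:** The two cameras put the block's top at 111 mm, against 108 mm expected. Its angle measured −11.5° against the rod's −10.4°. Both are about as close as I can read the pictures. Because the contact height and force agree with fully home, I trusted those for the height.

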